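Tip the crispbread carton into its serving rest

ROBOT

A 6-joint arm with a two-finger parallel gripper is mounted at the origin on a cart in front of the work surface, level with it; the furniture and walls round the work are solid. World frame = base frame: x ahead of the robot, y to its left, z up, the work surface at z = 0. Lengths are in m, angles in rad, forces in N, time in s.
With the tool pointing down it reaches from about 0.25 to 0.8 m from the base axis. Payload 8.5 kg.
Tool frame: the origin (TCP) lies on the mounting face of the last link; the fingertips stand 173 mm ahead of it and the grasp point (between the pads) lies 155 mm ahead of it; z points along the fingers, y is the line along which they close (so a half turn about z gives the same grasp; the last joint's range is limited). The gripper opens to 85 mm and grips with 20 to 120 N. Pads are 22 mm wide; open, the fingers measure 114 mm over their backs; the gripper's body (76 mm by 85 mm) begins 54 mm behind the grasp point. The pads swing forward as they close: fully open they stand 13 mm farther back than shut.
Start: joints at [-1.214, 0.238, -0.013, 1.319, 0, 1.571], TCP at [0.183, -0.492, 0.405] pointing down, gripper open.
Joint ranges: [-2.66, 2.66], [-1.03, 1.9], [-1.14, 1.46], [-1.82, 2.27], [-1.45, 1.34], [-3.14, 3.14]. Speed limits (rad/s): [2.22, 2.22, 2.79, 3.14, 3.14, 3.14].

INTERFACE

Orientations are given as a unit quaternion [w, x, y, z].
In Python, from rig import * gives the robot as it stands.
- The arm moves only by the shell command python3 -m jog 'ROWS' [OPENING]. ROWS is JSON, a list that holds one entry, the list of rows, each a list of 4 numbers: the shift along the tool's x, y, z in mm, then the turn about the tool's z in degrees. In form: [[[x, y, z, turn], ...]]. A call has 1 to 8 rows; each row is the pose to reach, as a shift and turn from the pose commanded when the call began, along the tool's axes at that moment; what a row does not reach only later rows make up. A row lasts 1/8 s, in which the tool goes at most 62.5 mm and 10.7 degrees, less where a joint would pass 70% of its speed; a pose out of reach is approached as far as the arm can. A call with a gripper value outside its range is refused whole. OPENING is the closure in counts, from 0 (fully open) to 255 (shut), set as the call begins (- or left out, the last holds). The fingers move at their own pace and stop on an object; the grip force is fixed at half the most. Time passes only in rows, so rows that repeat a pose let the fingers close. It gives the time, the measured TCP pose, the force, the opening and the grip force at its end, in the units of the state.
- get_obs(): the state, without advancing time (a new reading comes with each control period).
- capture(name): name is "scene" or "side" or "wrist"; returns a dict with "frame" (384x512x3 uint8, red, green, blue), "fx", "fy", "cx", "cy" (pixels), "position" and "orientation" of the camera in the world; the wrist camera has in their place "hand_eye" (4x4, takes a point from camera to tool coordinates, whose origin is the TCP and whose axes are the flange's). Camera axes: x right, y down, z forward; pixel columns grow to the right and rows downward; lengths in m; the calibration is good to about 2 mm. A picture is of the moment at which its call begins: read the wrist's pose just before it. There is no depth.
- job_done(): hands the job in; it is judged then, once.
The state is a dict: "time": time; "joints": joint angles; "joint_vel": joint speeds; "tau": joint torques, N m; "position": TCP position; "eef_rot": TCP orientation; "wrist_force": force on the tool from outside, world axes, zero at the start; "moment": the same for the moment, N m; "grip_width": opening from 0.0 (shut) to 1.0 (fully open); "grasp_force": force on a finger pad.
Only numpy, scipy, OpenCV 4.12 (cv2) and the standard library are available. Lean on these libraries where they do the work, as an engineer would, in place of code of your own. Each camera call takes 0.05 s, during which the arm holds its last target. There are 200 camera calls.

TASK

Tip the tall windowed crispbread carton over onto its back by pushing it near the top, so that it lands flat between the rails of its wooden serving rest with the window facing up. Then push its bottom end gently along the rest until its top end is right against the end stop. Only push it: do not grip or lift it, and leave everything else on the table standing where it is.

Things in the scene. Friction and masses are not known exactly. Their poses are not given: they have to be found in the camera images.
- carton: Tall closed white paperboard carton, rigid, about 0.2 kg, standing on the open end of the rest between its rails: 42 mm deep (x), 80 wide (y), 120 tall (z). Its front (-x face, towards the robot) has a large window with stacked crispbread; its plain back (+x face) looks along the rest to the end stop. Origin at the centre of its underside.
- carton_center (a point): Centre of the carton's volume, 60 mm above its underside when it stands. Pushed near the top towards the stop, the carton pivots on its back lower edge, passes its balance point after about 20 degrees (some 42 mm of travel at the top) and falls by itself, well short of the stop.
- carton_front (a point): Centre of the carton's window face.
- carton_top (a point): Centre of the carton's top end face (120 mm above its underside when it stands). This end meets the stop when the carton lies home.
- rest: Dark wooden serving rest, fixed: base board 248 mm long (x), 152 wide (y), 6 thick. Two side rails along x, 120 mm apart inside, tops 20 mm above the table, from x = 33 mm to the stop: a cross bar at the far end, top 42 mm above the table, inner face at x = 236 mm. Origin at table height under the middle of the open near end; x points along the rest to the stop, z up.
- rest_stop (a point): Middle of the end stop's inner face, 27 mm above the table; same axes as the rest.
- small_carton: Bystander: a plain closed white paperboard carton without a window, 42 x 66 x 78 mm tall, standing at a side of the rest. Origin at the centre of its underside.
- spread_jar: Bystander: squat glass jar with dark screw lid, 68 mm across, 67 mm tall, at a side of the rest. Origin at the centre of its underside.
- toothpick_jar: Bystander: small clear jar of cocktail sticks, 45 mm across, 68 mm tall, at a side of the rest. Origin at the centre of its underside.
- juice_bottle: Bystander: glass juice bottle with black cap, 61 mm across, 240 mm tall, behind and left of the rest. Origin at the centre of its underside.
- tent_card: Bystander: white folded card standing like a tent, 55 x 118 x 92 mm tall, behind and right of the rest. Origin at the centre of its underside.
- cutlery_cup: Bystander: clear cup full of cutlery, 70 mm across, 140 mm tall, left of the rest. Origin at the centre of its underside.
Not all that is in view belongs to the job. Leave any red or turquoise look-alike of the carton alone.

How it is judged:
By the outcome, as a careful person would: the job done as asked, in the order asked, and still so for the second after the job is handed in, with the robot touching nothing.
It also fails if it takes over 42 s, if anything falls off the work surface, if the arm or the gripper's body presses on something with over 40 N, if the wrist force passes 120 N, or if a joint passes its speed limit or range.

## Working session

There is one attempt and no reset: what is moved stays moved. The work goes in short steps, Python scripts to look and compute and a shell command to move; the robot and the scene stay as the last step left them, time stands still between calls to the robot, and variables do not carry over. Pictures are saved under pics/ and viewed, at most 10 in all, crops included, and the job is handed in when it is done.

```bash
mkdir -p pics
cat > h.py <<'E'
from rig import *
import numpy as np, cv2
from scipy.spatial.transform import Rotation as R
def rot(q): return R.from_quat(np.roll(q,-1)).as_matrix()
def save(c,f,crop=None,s=1):
    im=c["frame"][:,:,::-1]
    if crop: u0,v0,u1,v1=crop; im=im[v0:v1,u0:u1]
    cv2.imwrite(f,cv2.resize(im,None,fx=s,fy=s,interpolation=cv2.INTER_CUBIC))
def ray(c,u,v):
    d=rot(c["orientation"])@np.array([(u-c["cx"])/c["fx"],(v-c["cy"])/c["fy"],1]); return np.array(c["position"]),d
def atz(c,u,v,z):
    p,d=ray(c,u,v); return p+d*(z-p[2])/d[2]
def proj(c,P):
    q=rot(c["orientation"]).T@(np.array(P)-c["position"]); return c["fx"]*q[0]/q[2]+c["cx"],c["fy"]*q[1]/q[2]+c["cy"]
E
python3 - <<'E'
from h import *
import pickle
for n in ("scene","side"):
    c=capture(n); save(c,f"pics/{n}0.png",s=1.5); pickle.dump(c,open(n+".pkl","wb")); print(n,c["position"],c["orientation"],c["fx"])
o=get_obs(); print(o)
E
```

```text
scene [0.23047867 0.70645498 0.96845112] [ 0.08551184 -0.21316506  0.91308253 -0.33694017] 415.470109094115
side [0.89183032 0.28389129 0.85445576] [-0.10506491  0.41820141  0.87587517 -0.21659095] 386.0400540377757
{'time': 0.1, 'joints': array([-1.21402845e+00,  2.38712397e-01, -1.41760326e-02,  1.31919269e+00,
       -7.38989639e-06,  1.57082081e+00]), 'joint_vel': array([ 0.00076198, -0.00147755,  0.00323732, -0.00212848, -0.00150456,
       -0.0008577 ]), 'tau': array([-1.28313164e-03, -5.39722788e+01,  3.46996593e+01,  1.34046879e-02,
       -6.85898272e-05,  1.89713836e-05]), 'position': array([ 0.18330105, -0.49179932,  0.4041438 ]), 'eef_rot': array([-6.31547883e-04,  9.84133699e-01,  1.77427306e-01, -1.17630882e-04]), 'wrist_force': array([-0.37879509,  0.56719442, -0.45594869]), 'moment': array([ 0.00479302, -0.04280332,  0.01825155]), 'grasp_force': 0.0, 'grip_width': 1.0017623253377694}
```

View pics/scene0.png

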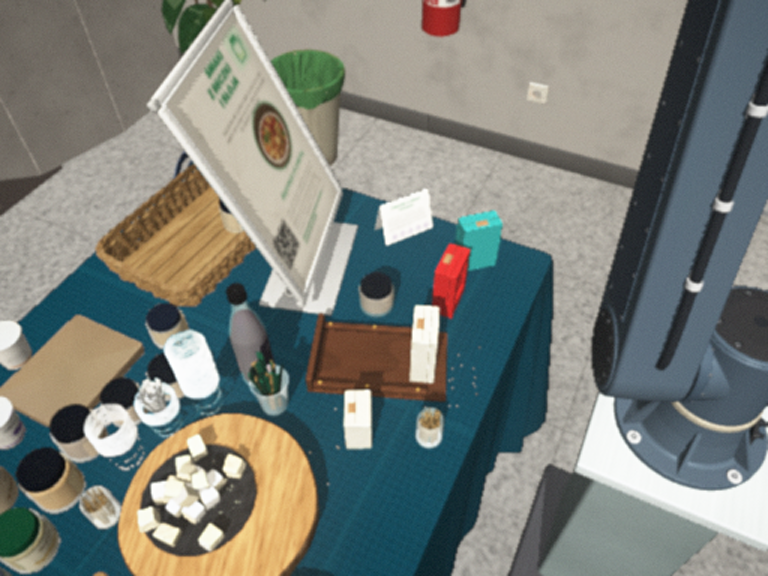

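View pics/side0.png

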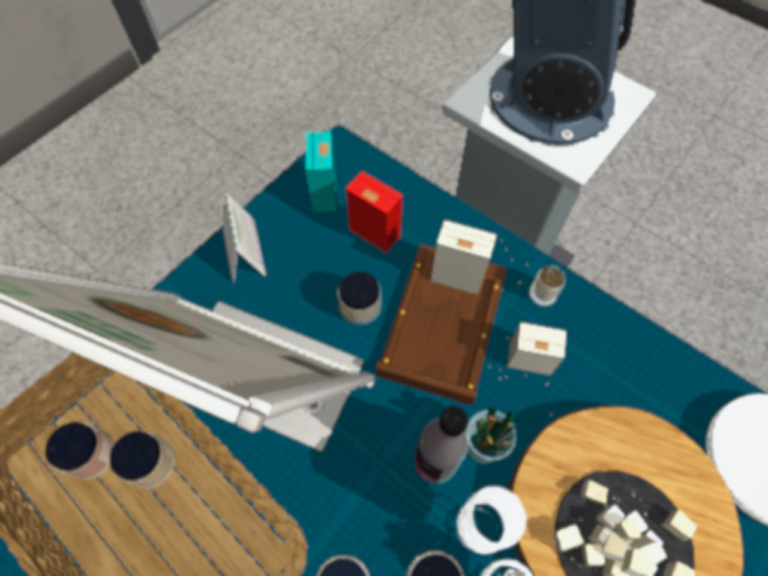

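The scene view (1.5x) shows the windowed carton at about (425,345) on the near end of the rest, with the stop at about (315,355). The side view shows the rest with the carton top at about (465,240). I'll enlarge both views to read corners.

Run:
```python
from h import *
import pickle
s=pickle.load(open("side.pkl","rb")); c=pickle.load(open("scene.pkl","rb"))
def grid(c,crop,k):
    u0,v0,u1,v1=crop
    im=cv2.resize(c["frame"][v0:v1,u0:u1,::-1],None,fx=k,fy=k,interpolation=cv2.INTER_CUBIC)
    for u in range(u0,u1,10): cv2.putText(im,str(u),((u-u0)*k,8),0,.3,(0,255,255),1); im[:6 if u%20 else 14,(u-u0)*k]=(0,255,255)
    for v in range(v0,v1,10): cv2.putText(im,str(v),(0,(v-v0)*k+4),0,.3,(0,255,255),1)
    return im
cv2.imwrite("pics/crop.png",np.hstack([grid(s,(240,140,350,275),4)[:540],cv2.copyMakeBorder(grid(c,(200,195,305,300),3),0,225,0,0,0)[:540]]))
```

```text
(no output)
```

View pics/crop.png

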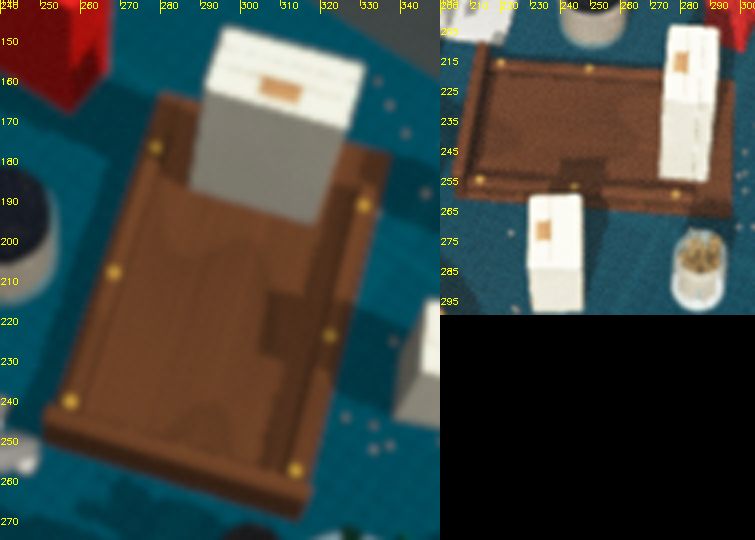

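Side crop corners, converted to image pixels:
- Carton top: (295.5,146.8), (331.3,156.3), (326.5,172), (291.3,162).
- Carton bottom back edge: (287.5,186.8) to (319,196).
- Rest near corners: (280,163.3) and (337.5,178.8).
- Rail screws: read off along both rails.

Run:
```python
from h import *
import pickle
s=pickle.load(open("side.pkl","rb")); c=pickle.load(open("scene.pkl","rb"))
def q(x,y,z): return atz(s,240+x/4,140+y/4,z)[:2]
np.set_printoptions(precision=4,suppress=True)
T=np.array([q(*p,.126) for p in [(222,27),(365,65),(346,128),(205,88)]]); print("top",T,T.mean(0))
B=np.array([q(*p,.006) for p in [(190,187),(316,224)]]); print("backbot",B)
N=np.array([q(*p,.006) for p in [(160,93),(390,155)]]); print("near",N,N.mean(0))
L=np.array([q(*p,.02) for p in [(155,147),(113,272),(70,401)]]); Rr=np.array([q(*p,.02) for p in [(363,205),(330,335),(295,470)]])
print(L,Rr)
for a,b in((L[0],L[2]),(Rr[0],Rr[2]),(T[1],T[2]),(T[0],T[3])): print("yaw",np.degrees(np.arctan2(*(b-a)[::-1])))
for a,b in((T[0],T[1]),(T[3],T[2]),(B[0],B[1]),(N[0],N[1]),(L[0],Rr[0]),(L[2],Rr[2])): print("yawy",np.degrees(np.arctan2(*(b-a)[::-1]))-90, np.linalg.norm(b-a))
def q2(u,v,z): return atz(c,u,v,z)[:2]
print("scene screws",[q2(200+x/3,195+y/3,.02) for x,y in((60,62),(148,68),(40,179),(135,186),(236,194))])
print("scene top",[q2(200+x/3,195+y/3,.126) for x,y in((229,26),(279,30),(272,104),(221,100))])
sm=[q(420,300,.078)]; 
# bystanders, side full 1.5x
for n,u,v,z in(("small top",541,340,.078),("spread",360,292,.067),("tooth",550,283,.068),("bottle",453,420,.24),("cup",493,425,.1),("redtop",375,190,.12),("tealtop",320,150,.12)): print(n,atz(s,u/1.5,v/1.5,z))
```

```text
top [[0.4531 0.0487]
 [0.4234 0.1257]
 [0.4639 0.1403]
 [0.4917 0.0653]] [0.458 0.095]
backbot [[0.4898 0.0649]
 [0.4617 0.1405]]
near [[0.4471 0.009 ]
 [0.3923 0.1492]] [0.4197 0.0791]
[[0.4876 0.0349]
 [0.5712 0.0672]
 [0.6503 0.098 ]] [[0.4401 0.1578]
 [0.5234 0.1903]
 [0.603  0.221 ]]
yaw 21.18759721921556
yaw 21.20794936083897
yaw 19.775837424298498
yaw 23.213259185172237
yawy 21.10603351259735 0.08250502556205527
yawy 20.371875549403654 0.07996953762134429
yawy 20.384810727573495 0.08063818631731048
yawy 21.352500684141532 0.1504403754737626
yawy 21.102317626643455 0.13174551473100268
yawy 21.030941458430675 0.1318079203245558
scene screws [array([0.6479, 0.0958]), array([0.5686, 0.0652]), array([0.5994, 0.2187]), array([0.5199, 0.1879]), array([0.4361, 0.156 ])]
scene top [array([0.4879, 0.0648]), array([0.447 , 0.0499]), array([0.4216, 0.1253]), array([0.4613, 0.1402])]
small top [0.5028 0.2648 0.078 ]
spread [0.6034 0.0086 0.067 ]
tooth [0.4085 0.2256 0.068 ]
bottle [0.7215 0.2442 0.24  ]
cup [0.6552 0.2796 0.1   ]
redtop [ 0.4711 -0.0695  0.12  ]
tealtop [ 0.4653 -0.19    0.12  ]
```

```bash
python3 -m jog '[[[20,-23,0,0],[60,-68,0,0],[100,-113,0,0],[140,-159,0,0],[180,-204,0,0],[220,-250,0,0],[260,-295,0,0],[300,-340,0,0]]]' 135; python3 -m jog '[[[35,-40,0,0],[70,-80,0,0],[90,-103,0,-0.3],[100,-114,0,-0.6],[100,-114,0,-0.6]]]'
python3 - <<'E'
from h import *
o=get_obs(); print(o["time"],o["position"],R.from_matrix(rot(o["eef_rot"])).as_matrix()[:,0],o["grip_width"])
save(capture("side"),"pics/side1.png",(200,60,400,290),2.5)
E
```

```text
time: 1.1
position: [0.3458, -0.0667, 0.4048]
eef_rot: [0.0, 0.984, 0.177, 0.0]
wrist_force: [1.5, -0.6, -0.3]
grip_width: 0.476
grasp_force: 0.0
time: 1.72
position: [0.3996, 0.0734, 0.4045]
eef_rot: [0.0, 0.983, 0.183, -0.0]
wrist_force: [-0.3, -0.6, 0.0]
grip_width: 0.467
grasp_force: 0.0
1.725 [0.39964729 0.07342817 0.40445076] [ 9.32851364e-01  3.60260537e-01 -8.23584353e-04] 0.4674992817425798
```

View pics/side1.png

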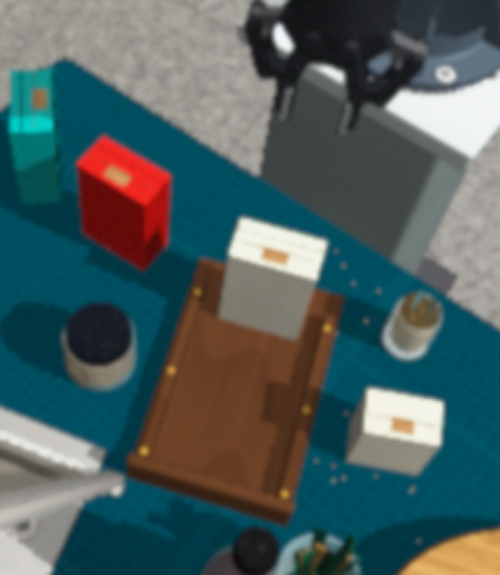

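The crop shows the two fingertips at about (282,115) and (345,130), behind and clear of the carton top (275,245), and centred on it. Next I descend.

```bash
python3 -m jog '[[[0,0,25,0],[0,0,65,0],[0,0,105,0],[0,0,125,0],[0,0,132,0],[0,0,132,0]]]'; python3 -m jog '[[[6,0,0,0],[12,0,0,0],[18,0,0,0],[22,0,0,0],[22,0,0,0]]]'
python3 - <<'E'
from h import *
o=get_obs(); print(o["time"],o["position"],o["wrist_force"])
c=capture("side");save(c,"pics/side2.png",(240,110,350,230),5)
print(proj(c,np.array(o["position"])-[0,0,.173]))
E
```

```text
time: 2.52
position: [0.3996, 0.0726, 0.273]
eef_rot: [-0.0, 0.983, 0.182, -0.0]
wrist_force: [-0.6, 0.7, 0.7]
grip_width: 0.471
grasp_force: 0.0
time: 3.15
position: [0.4204, 0.0813, 0.2727]
eef_rot: [-0.0, 0.983, 0.183, -0.0]
wrist_force: [-0.4, -0.6, 0.1]
grip_width: 0.471
grasp_force: 0.0
3.15 [0.42041163 0.08129608 0.27266659] [-0.40677388 -0.5663106   0.13857037]
(np.float64(314.0310636802181), np.float64(151.32282710411985))
```

View pics/side2.png

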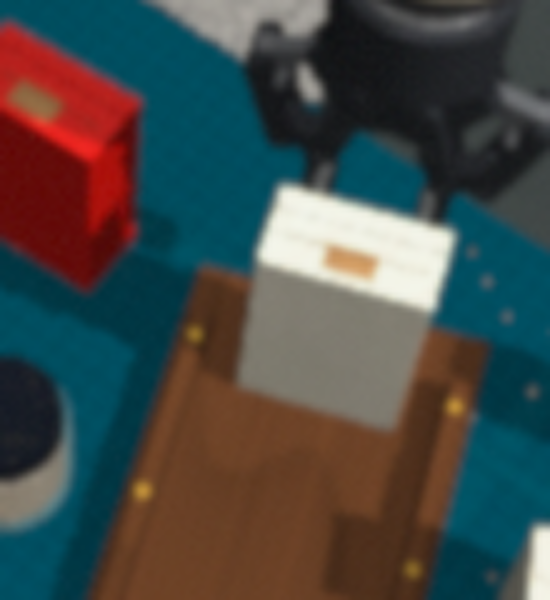

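The pads are just behind the carton's front top edge at crop (322,185) and (430,205), centred. I push now.

```bash
python3 -m jog '[[[4,0,0,0],[8,0,0,0],[13,0,0,0],[18,0,0,0],[23,0,0,0],[28,0,0,0],[28,0,0,0]]]'
python3 - <<'E'
from h import *
o=get_obs(); print(o["time"],o["position"],o["wrist_force"])
c=capture("side");save(c,"pics/side3.png",(240,110,350,230),5)
E
```

```text
time: 4.08
position: [0.4466, 0.0913, 0.2727]
eef_rot: [-0.0, 0.983, 0.183, 0.0]
wrist_force: [-0.2, -0.1, 0.1]
grip_width: 0.467
grasp_force: 0.1
4.075 [0.44662763 0.09131231 0.27267038] [-0.15871289 -0.0702898   0.09432397]
```

View pics/side3.png

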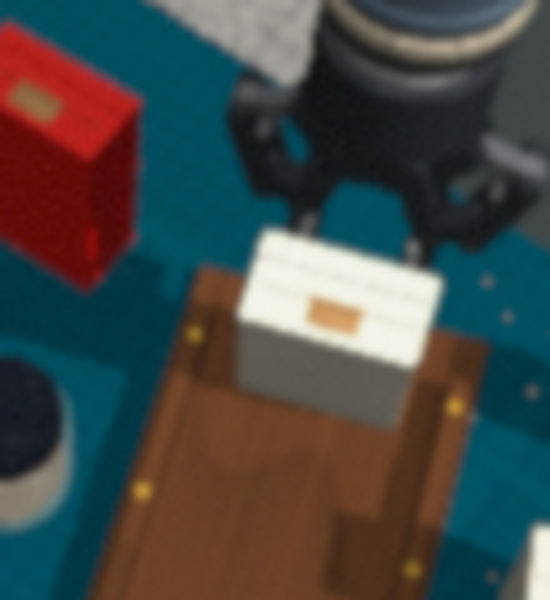

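It is tipping: the back lower edge stays put at crop (240,388)–(395,425) and the top has moved about 20 mm. I keep going in small steps until it falls.

```bash
python3 -m jog '[[[4,0,0,0],[8,0,0,0],[12,0,0,0],[16,0,0,0],[20,0,0,0],[24,0,0,0],[24,0,0,0],[24,0,0,0]]]'
python3 - <<'E'
from h import *
o=get_obs(); print(o["time"],o["position"],o["wrist_force"])
c=capture("side");save(c,"pics/side4.png",(240,110,350,270),5*.75)
import pickle; pickle.dump(c,open("s4.pkl","wb"))
E
```

```text
time: 5.12
position: [0.4686, 0.0998, 0.2727]
eef_rot: [-0.0, 0.983, 0.183, -0.0]
wrist_force: [-0.5, -0.4, -0.0]
grip_width: 0.476
grasp_force: 0.0
5.125 [0.46855765 0.09976211 0.27267633] [-0.54995341 -0.36619545 -0.00370644]
```

View pics/side4.png

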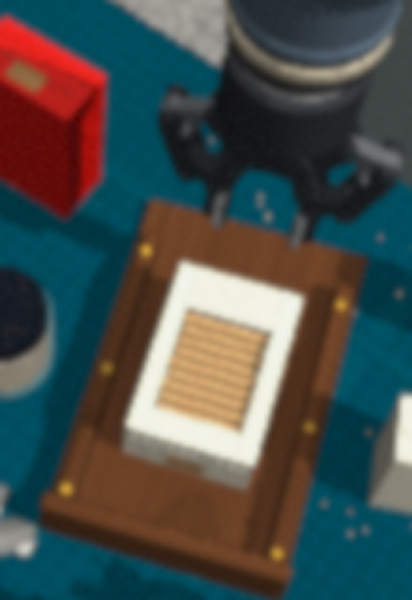

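It has fallen flat with the window up. The crop shows its top face corners at (180,262), (304,295), (250,467) and (123,432). I compute its pose in the rest frame.

Run:
```python
from h import *
import pickle
np.set_printoptions(precision=4,suppress=True)
c=pickle.load(open("s4.pkl","rb")); a=np.radians(21.1); M=np.array([[np.cos(a),np.sin(a)],[-np.sin(a),np.cos(a)]]); O=np.array([.4197,.0791])
f=lambda x,y,z: M@(atz(c,240+x/3.75,110+y/3.75,z)[:2]-O)
print(np.array([f(*p,.048) for p in[(180,262),(304,295),(250,467),(123,432)]]))
print("near",f(150,203,.006),f(368,262,.006),"stop outer bottom?",f(42,498,.042),f(287,570,.042))
o=get_obs(); print("tcp",M@(o["position"][:2]-O))
```

```text
[[ 0.0645 -0.0394]
 [ 0.0634  0.0413]
 [ 0.1855  0.0373]
 [ 0.1872 -0.0406]]
near [ 0.0029 -0.0745] [0.0023 0.0774] stop outer bottom? [ 0.2396 -0.0746] [0.2377 0.0733]
tcp [0.053  0.0017]
```

```bash
python3 -m jog '[[[-10,0,0,0],[-25,0,0,0],[-25,0,20,0],[-25,0,45,0],[-25,0,65,0],[-25,0,76,0],[-25,0,78,0],[-25,0,78,0]]]'; python3 -m jog '[[[7,0,0,0],[14,0,0,0],[20,0,0,0],[26,0,0,0],[32,0,0,0],[38,0,0,0],[44,0,0,0],[50,0,0,0]]]'; python3 -m jog '[[[5,0,0,0],[9,0,0,0],[12,0,0,0],[15,0,0,0],[18,0,0,0],[20,0,0,0],[20,0,0,0]]]'
python3 - <<'E'
from h import *
c=capture("side");save(c,"pics/side5.png",(240,150,350,280),4.5)
import pickle; pickle.dump(c,open("s5.pkl","wb"))
E
```

```text
time: 6.18
position: [0.4453, 0.0908, 0.1952]
eef_rot: [-0.0, 0.983, 0.183, 0.0]
wrist_force: [-0.1, 0.6, -0.4]
grip_width: 0.467
grasp_force: 0.0
time: 7.18
position: [0.4924, 0.1089, 0.1947]
eef_rot: [-0.0, 0.983, 0.183, -0.0]
wrist_force: [-1.7, -0.2, -0.7]
grip_width: 0.467
grasp_force: 0.4
time: 8.05
position: [0.5109, 0.116, 0.1948]
eef_rot: [-0.0, 0.983, 0.183, 0.0]
wrist_force: [-0.4, -0.7, 0.1]
grip_width: 0.468
grasp_force: 0.0
```

View pics/side5.png

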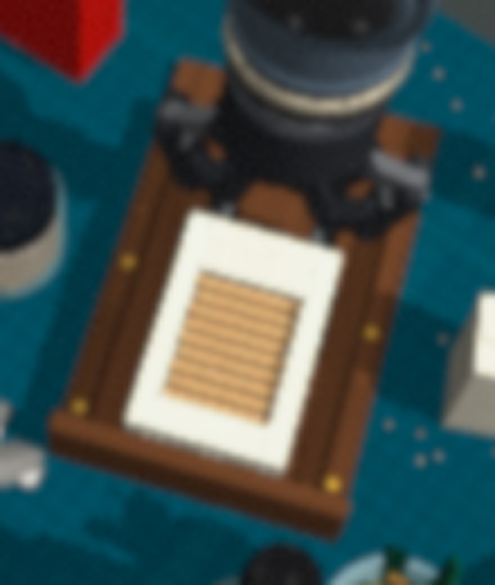

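The carton's top end is now within a few mm of the stop, at (125,425)–(285,475). I make small steps and watch the force.

```bash
for i in 1; do python3 -m jog '[[[1,0,0,0],[2,0,0,0],[3,0,0,0],[4,0,0,0]]]'; done; python3 -m jog '[[[1,0,0,0],[2,0,0,0]]]'; python3 -m jog '[[[1,0,0,0],[2,0,0,0]]]'
```

```text
time: 8.6
position: [0.5133, 0.117, 0.1945]
eef_rot: [0.0, 0.983, 0.183, -0.001]
wrist_force: [-9.0, -3.7, 6.6]
grip_width: 0.472
grasp_force: 4.6
time: 8.85
position: [0.5138, 0.1173, 0.1942]
eef_rot: [0.001, 0.983, 0.182, -0.003]
wrist_force: [-14.3, -6.1, 10.9]
grip_width: 0.471
grasp_force: 7.8
time: 9.1
position: [0.5143, 0.1175, 0.194]
eef_rot: [0.001, 0.983, 0.182, -0.005]
wrist_force: [-20.3, -9.4, 13.1]
grip_width: 0.471
grasp_force: 11.1
```

The force is building, so the carton is against the stop. I back off straight, raise the tool and look.

```bash
python3 -m jog '[[[-3,0,0,0],[-8,0,0,0],[-18,0,0,0],[-32,0,0,0],[-45,0,0,0],[-50,0,0,0],[-50,0,0,0]]]'; python3 -m jog '[[[-5,0,-25,0],[-20,0,-70,0],[-40,0,-120,0],[-60,0,-160,0],[-70,0,-180,0],[-70,0,-180,0]]]'
python3 - <<'E'
from h import *
import pickle
c=capture("side"); pickle.dump(c,open("s6.pkl","wb")); d=capture("scene")
a=cv2.resize(c["frame"][140:290,200:400,::-1],None,fx=3.5,fy=3.5,interpolation=cv2.INTER_CUBIC)
cv2.imwrite("pics/side6.png",a); save(d,"pics/scene6.png",(150,110,350,310),3)
E
```

```text
time: 9.98
position: [0.4712, 0.1008, 0.1949]
eef_rot: [-0.0, 0.983, 0.183, 0.0]
wrist_force: [-0.3, -0.6, 0.3]
grip_width: 0.472
grasp_force: 0.0
time: 10.72
position: [0.4064, 0.0757, 0.3762]
eef_rot: [-0.0, 0.983, 0.183, 0.002]
wrist_force: [0.7, -0.1, 0.2]
grip_width: 0.471
grasp_force: 0.0
```

View pics/side6.png

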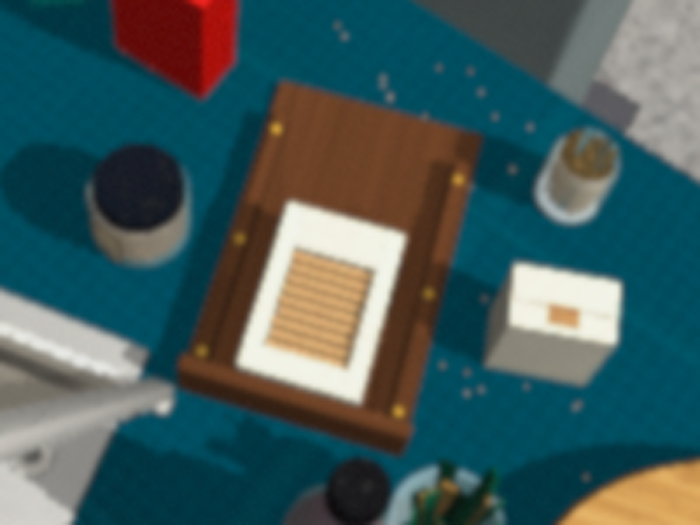

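View pics/scene6.png

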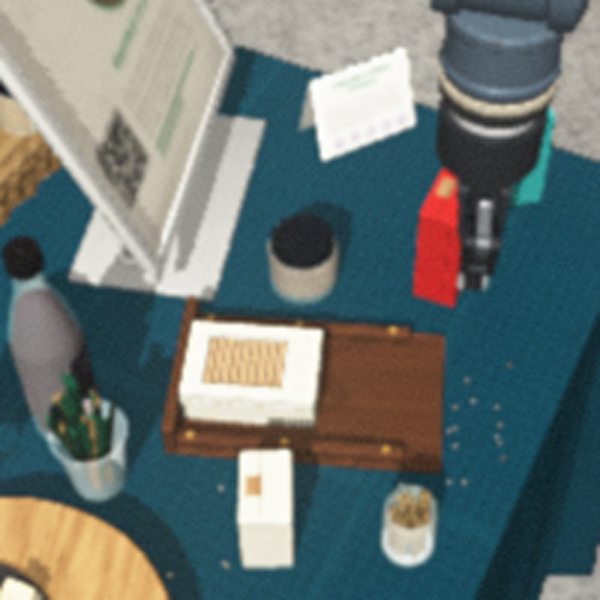

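Both views show the carton flat with the window up. Its top end, (237,367)–(363,403) in the side crop, is parallel to and against the stop. The bystanders are still standing and the arm is clear.

```bash
python3 -c "
from rig import *
print(job_done())"
```

```text
the job is handed in; nothing more can be done
None
```

The carton now lies flat on its back between the rails, window up and with its top end against the stop; it was only pushed, nothing else was moved, and I handed the job in at about 11 s.

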